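# Click the battery pack into the charging dock

## Task

Put the narrow battery pack on charge: set it on the dock's open front, slide it along the dovetail guides until it is fully home and the sprung catch has clicked up behind it, then let go. The wide pack belongs to another instrument: leave it where it stands.

Things in the scene. Friction and masses are not known exactly. Their poses are not given: they have to be found in the camera images.
- pack_narrow: Narrow battery pack, loose, 0.2-0.3 kg: black ribbed block 64 (x) x 38 (y) mm, its top 50 mm up, on a grey dovetail foot 72 (x) x 59 (y) mm, 10 mm high, sides sloping in at 45 deg. Grip the block across its 38 mm. Both ends alike: either may go in first. Origin: centre of the underside; x = long axis, z up. Starts upright on the bench, x within 35 deg of straight ahead.
- pack_wide: Wide battery pack, not for this dock: same look, length and height, but its block is 60 mm wide (y) and its foot 89 mm. Origin: centre of its underside. The two packs may stand in either place.
- dock: Charging dock, fixed: grey base plate 180 x 130 mm, 12 mm thick, aluminium guides, white housing 50 mm high at the far end. Origin on the bench, x = way in, z up. Straight guides x = 15 to 85 mm, 73 mm apart at the plate, 50 mm at their tops 15 mm above it (foot has about 5 mm play each side). The housing at x = 85 mm is the stop: fully home the pack's origin is at x = 49, y = 0, z = 12 mm.
- dock_entry (a point): Where to set the pack down, long axis along the dock's x: middle of the flat open front of the base plate, on its top (dock x = -60, y = 0, z = 12 mm); axes as the dock's. Slide along +x from here, held or let go and pushed from behind (then centred even from 8 mm or 5 deg off): at dock x = -26 to 15 mm the guides form a funnel, 97 narrowing to 73 mm wide. The dock is slick (friction 0.2).
- catch (a joint): Sprung steel catch amid the base plate, m pressed: 0 = up, 0.007 = flush. Ramp from dock x = -22 to 0 mm, 7 mm high, upright face at x = 8 mm; its black release tab sticks out at the dock's +y side. Spring 0.8 N up, 1.5 N flush. The pack's foot presses it down in passing (a few N of push); it springs up behind the foot when the pack is home (pack origin at dock x = 44 to 49 mm).
Things that resemble listed ones, but are neither listed nor needed, are in the scene too. Leave any green or pink look-alike of the pack_narrow alone.

How it is judged:
At the end, for the whole second after the job is handed in: The narrow pack lies in the straight guides, pushed in to within 8 mm of the end stop, within 10 mm of the middle, down on the base plate within 6 mm, upright and in line with the dock within 10 degrees; the catch is up again behind it (pressed less than 2 mm) and the pack is at rest (x of pack_narrow in the frame of dock between 0.041 and 0.055 m and y of pack_narrow in the frame of dock between -0.01 and 0.01 m and z of pack_narrow in the frame of dock below 0.018 m and angle between the x axis of pack_narrow and the x axis of dock, either way round below 0.17 rad and angle between pack_narrow's own z axis and vertical below 0.17 rad and value of joint catch below 0.002 m and linear speed of pack_narrow below 0.02 m/s); the robot touches nothing.
It fails at once if the wide pack is moved more than 30 mm (distance of pack_wide from where it was at the start of the episode above 0.03 m).
It also fails if it takes over 38 s, if anything falls off the work surface, if the arm or the gripper's body presses on something with over 40 N, if the wrist force passes 120 N, or if a joint passes its speed limit or range.

## Robot

A 6-joint arm with a two-finger parallel gripper is mounted at the origin on a cart in front of the work surface, level with it; the furniture and walls round the work are solid. World frame = base frame: x ahead of the robot, y to its left, z up, the work surface at z = 0. Lengths are in m, angles in rad, forces in N, time in s.
With the tool pointing down it reaches from about 0.375 to 0.9 m from the base axis. Payload 3.1 kg.
Tool frame: the origin (TCP) lies midway between the tips of the shut fingers; the grasp point (between the pads) lies 19 mm behind it; z points along the fingers, y is the line along which they close (so a half turn about z gives the same grasp; the last joint's range is limited). The gripper opens to 87 mm and grips with 3 to 60 N. Pads are 19 mm wide; open, the fingers measure 117 mm over their backs; the gripper's body (75 mm by 190 mm) begins 51 mm behind the grasp point.
Start: joints at [1.067, 0.527, 1.433, -0, 1.181, -0.178], TCP at [0.2, 0.592, 0.223] pointing down, gripper open.
Joint ranges: [-3.08, 3.08], [-0.75, 2.2], [0.22, 2.44], [-1.43, 4.57], [0, 2.65], [-2.85, 2.85]. Speed limits (rad/s): [2.79, 2.79, 3.14, 3.14, 3.14, 3.14].

## Interface

Orientations are given as a unit quaternion [x, y, z, w].
In Python, from rig import status, imaging, order gives the robot as it stands.
- The arm moves only by the tool arm_command, never from a script. Its argument "deltas" is one flat list of numbers, 5 for each row, row after row: the opening, from -1 (shut) to 1 (fully open), so that 0 is half open, then the shift along the tool's x, y, z in m, then the turn about the tool's z in rad. In form: [gripper, tx, ty, tz, roll, gripper, tx, ty, tz, roll, ...]. A call has 1 to 12 rows; each row shifts and turns the commanded pose from where the row before left it, along the tool's axes as they then stand; what a row does not reach is not made up. A row lasts 1/8 s, in which the tool goes at most 62.5 mm and 10.7 degrees, less where a joint would pass 70% of its speed; a pose out of reach is approached as far as the arm can. A call with a gripper value outside its range is refused whole. The fingers move at their own pace and stop on an object; "newtons" is the grip in N (left out, the last holds). Time passes only in rows, so rows that do not move let the fingers close. It gives the time, the measured TCP pose, the force, the opening and the grip force at its end, in the units of the state.
- status.get_obs(): the state, without advancing time (a new reading comes with each control period).
- imaging.camera(name): name is "side" or "top"; returns (picture, depth): 384x512x3 uint8, red, green, blue; 384x512 float32, m along the optical axis (not along the pixel's ray), 0 where there is no reading.
- imaging.camera_params(name): a dict with "intrinsics" (3x3 intrinsics, pixels), "camera_from_world" (4x4, takes a point from world to camera coordinates). Camera axes: x right, y up, looking along -z (the intrinsics and any distortion apply to the point x, -y, -z); pixel columns grow to the right and rows downward; lengths in m; the calibration is good to about 2 mm. A picture is of the moment at which its call begins. camera_params takes no time and is no camera call.
- order.hand_in(): hands the job in; it is judged then, once.
The state is a dict: "time": time; "q": joint angles; "joint_velocities": joint speeds; "joint_torque": joint torques, N m; "position": TCP position; "tool_rot": TCP orientation; "ft_force": force on the tool from outside, world axes, zero at the start; "moment": the same for the moment, N m; "grip_width": finger opening in m; "grip_force": force on a finger pad.
Only numpy, scipy, OpenCV 4.12 (cv2) and the standard library are available. Lean on these libraries where they do the work, as an engineer would, in place of code of your own. Each camera call takes 0.05 s, during which the arm holds its last target. There are 200 camera calls.

## Working session

There is one attempt and no reset: what is moved stays moved. The work goes in short steps, Python scripts to look and compute and a tool call to move; the robot and the scene stay as the last step left them, time stands still between calls to the robot, and variables do not carry over. Pictures are saved under pics/ and viewed, at most 10 in all, crops included, and the job is handed in when it is done.

Besides the shell and the picture viewer there is one more tool, called after "Request:" as name(argument=value, ...) on one line, values as JSON. arm_command: Moves the arm, as the interface text tells. Its arguments: {"type":"object","properties":{"deltas":{"type":"array"},"newtons":{"type":"number"}},"required":["deltas"]}

```bash
mkdir -p pics
cat > h.py <<'E'
import numpy as np, cv2
from rig import status, imaging, order
def shot(n,f):
    p,d=imaging.camera(n); cv2.imwrite(f'pics/{f}.png',p[:,:,::-1]); np.save(f'pics/{f}.npy',d); return p,d
def world(n,u,v,d):
    c=imaging.camera_params(n);K=np.array(c['intrinsics']);T=np.linalg.inv(np.array(c['camera_from_world']))
    u,v,d=map(lambda a:np.asarray(a,float),(u,v,d))
    x=(u-K[0,2])*d/K[0,0];y=(v-K[1,2])*d/K[1,1]
    P=np.stack([x,-y,-d,np.ones_like(d)],-1); return (P@T.T)[...,:3]
E
python3 - <<'E'
from h import *
shot('top','t0');shot('side','s0')
for n in('top','side'):print(imaging.camera_params(n))
print(status.get_obs())
a=cv2.imread('pics/t0.png')
E
```

```text
{'intrinsics': array([[498.92095026,   0.        , 255.26233193],
       [  0.        , 498.92095026, 193.32574931],
       [  0.        ,   0.        ,   1.        ]]), 'camera_from_world': array([[-0.01601008, -0.99973755, -0.01638613, -0.08182169],
       [ 0.98119613, -0.01886159,  0.19208956, -0.48162795],
       [-0.19234821, -0.01300264,  0.98124059, -1.32454261],
       [ 0.        ,  0.        ,  0.        ,  1.        ]])}
{'intrinsics': array([[411.83699434,   0.        , 247.07925472],
       [  0.        , 411.83699434, 193.60737615],
       [  0.        ,   0.        ,   1.        ]]), 'camera_from_world': array([[-9.99728735e-01,  1.01714117e-02, -2.09523153e-02,
         4.78428371e-01],
       [-2.32845004e-02, -4.15710090e-01,  9.09199073e-01,
        -8.41928827e-02],
       [ 5.37749250e-04,  9.09440303e-01,  4.15834158e-01,
        -9.27166117e-01],
       [ 0.00000000e+00,  0.00000000e+00,  0.00000000e+00,
         1.00000000e+00]])}
{'time': 0.1, 'q': array([ 1.06649562e+00,  5.28357910e-01,  1.43374861e+00, -9.87176201e-06,
        1.18140512e+00, -1.78503198e-01]), 'joint_velocities': array([-0.00094302, -0.00215802, -0.00347619, -0.00099644, -0.00053096,
       -0.00063603]), 'joint_torque': array([-3.08710569e-04, -4.40990138e+01, -1.77151644e+01,  6.34375541e-02,
        5.34616050e-02, -4.46460695e-05]), 'position': array([0.19969946, 0.59155498, 0.22168702]), 'tool_rot': array([ 1.62177335e-01,  9.86761162e-01, -9.05645728e-04, -3.16945390e-04]), 'ft_force': array([-0.16446156,  0.09570003,  1.03958927]), 'moment': array([0.01579824, 0.01640287, 0.01964171]), 'grip_force': 0.0, 'grip_width': 0.08694332793016668}
```

View pics/t0.png

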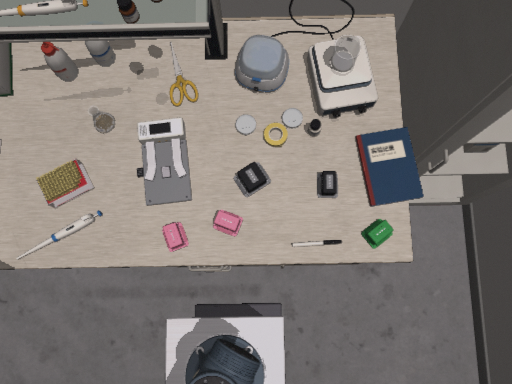

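View pics/s0.png

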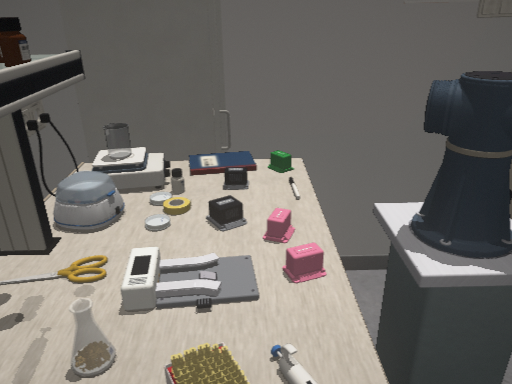

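The top view shows the dock at about (166,163) with its way in pointing up. The black packs are at (252,179), which looks wide, and (328,183), which looks narrow. The pink packs at (175,236) and (227,222) and the green one at (379,233) are look-alikes. The narrow pack should have a 38 mm block, so I'll confirm in an enlarged crop and with depth.

Run:
```python
from h import *
a=cv2.imread('pics/t0.png')
c1=cv2.resize(a[110:215,125:205],None,fx=5.6,fy=5.6,interpolation=cv2.INTER_CUBIC)
c2=cv2.resize(a[158:210,228:348],None,fx=6.6,fy=6.6,interpolation=cv2.INTER_CUBIC)
cv2.imwrite('pics/c1.png',c1);cv2.imwrite('pics/c2.png',c2)
d=np.load('pics/t0.npy');v,u=np.mgrid[:384,:512];W=world('top',u,v,d)
for nm,(u0,u1,v0,v1) in dict(A=(228,278,155,205),B=(308,348,163,205)).items():
  w=W[v0:v1,u0:u1].reshape(-1,3)
  for lo,hi in((.042,.06),(.004,.06)):
    m=(w[:,2]>lo)&(w[:,2]<hi)
    p=w[m]; r=cv2.minAreaRect((p[:,:2]*1000).astype(np.float32)); print(nm,lo,m.sum(),r,np.median(p[:,2]))
# dock plate
w=W[110:215,125:205].reshape(-1,3)
for lo,hi in((.008,.016),(.024,.031),(.044,.056)):
  p=w[(w[:,2]>lo)&(w[:,2]<hi)];print(lo,len(p),cv2.minAreaRect((p[:,:2]*1000).astype(np.float32)),np.median(p[:,2]))
```

```text
A 0.042 490 ((529.539306640625, -81.29258728027344), (65.34761047363281, 60.101749420166016), 31.242982864379883) 0.049529269968247136
A 0.004 856 ((528.9735107421875, -82.1236572265625), (140.18829345703125, 143.53787231445312), 88.57118225097656) 0.04613241855714367
B 0.042 316 ((507.7915954589844, -293.89892578125), (38.91630172729492, 63.71649169921875), 87.25114440917969) 0.049882415646470446
B 0.004 555 ((513.167236328125, -293.9776306152344), (108.19442749023438, 120.4359359741211), 87.94686126708984) 0.046290784615822256
0.008 1830 ((593.2899169921875, 166.43719482421875), (221.865966796875, 288.83746337890625), 86.29490661621094) 0.01187142906001426
0.024 541 ((604.91015625, 165.59622192382812), (147.8909149169922, 122.95274353027344), 5.151366710662842) 0.026962065185826445
0.044 790 ((671.1586303710938, 175.51239013671875), (55.54283142089844, 129.1883087158203), 5.187679767608643) 0.0494705688426571
```

View pics/c1.png

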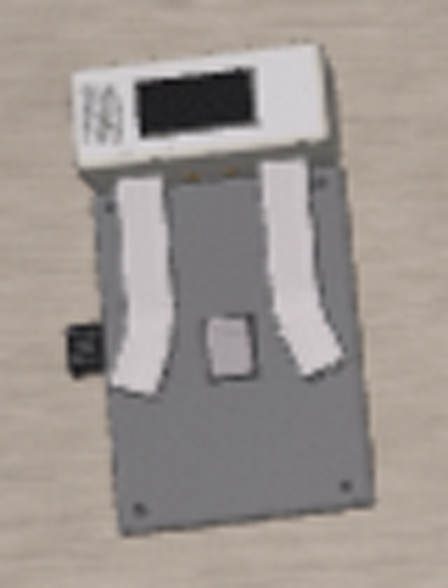

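View pics/c2.png

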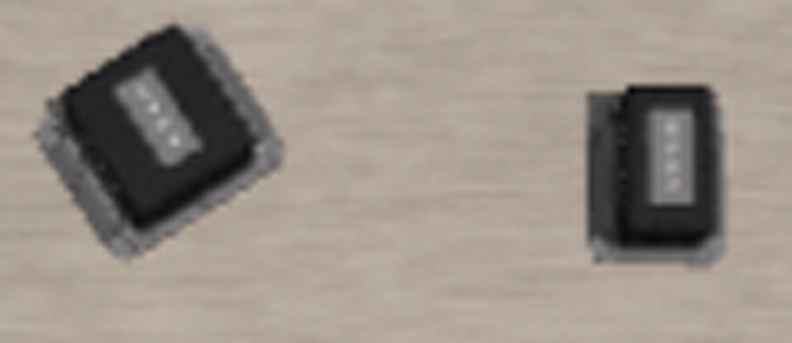

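Named candidates: A at (252,179) has a 60 mm block, so it is the wide pack. B at (328,183) measures 39x64 mm, so it is the narrow pack. In the crop its foot shows more on the left, from parallax. Next I'll fix the dock frame from its edges: plate front corners at crop (123,533) and (373,503), housing top front edge at (80,166) to (325,136).

```bash
cat >> h.py <<'E'
def plane(n,u,v,z):
    a=world(n,u,v,.5);b=world(n,u,v,1.5);t=(z-a[...,2])/(b[...,2]-a[...,2]);return a+(b-a)*t[...,None]
E
python3 - <<'E'
from h import *
def cp(l,z,n=1):
  l=np.array(l,float);q=(l+.5)/5.6-.5+[125,110];return np.round(plane('top',q[:,0],q[:,1],np.full(len(l),z))*1000,1)
P=cp([(123,533),(373,503)],.012);print('platefront',P)
H=cp([(80,166),(325,136),(72,75),(322,43)],.05);print('hous',H)
G=cp([(164,178),(172,312),(160,393),(111,387),(118,178),(262,165),(275,305),(305,377),(342,354),(305,160)],.027);print('guides',G)
C=cp([(208,318),(251,316),(210,382),(257,375)],.015);print('catch',C)
print('tab',cp([(68,350),(100,347)],.012))
d=np.load('pics/t0.npy');v,u=np.mgrid[:384,:512];W=world('top',u,v,d)*1000
import sys
yaw=np.deg2rad(5.0);R=np.array([[np.cos(yaw),np.sin(yaw)],[-np.sin(yaw),np.cos(yaw)]])
w=W[110:215,125:205].reshape(-1,3);q=w[:,:2]@R.T
for lo,hi in((44,56),(9,14)):
  m=(w[:,2]>lo)&(w[:,2]<hi);p=q[m];print('dockrot pct x',np.percentile(p[:,0],[1,2,50,98,99]),'y',np.percentile(p[:,1],[1,2,50,98,99]))
for nm,X in(('P',P),('H',H),('G',G),('C',C)):print(nm,np.round(X[:,:2]@R.T,1).tolist())
# pack yaw via edges, top centroid
w=W[163:205,308:348].reshape(-1,3);m=(w[:,2]>46)&(w[:,2]<54);p=w[m][:,:2]
print(p.mean(0),np.percentile(p,[2,98],axis=0));e,V=np.linalg.eigh(np.cov(p.T));print(V[:,1])
q=np.array([(627,88),(714,88),(622,243),(716,240)],float);q=(q+.5)/6.6-.5+[228,158];print('pack top',plane('top',q[:,0],q[:,1],np.full(4,.05))*1000)
E
```

```text
Traceback (most recent call last):
  File "h.py", line 11, in plane
    a=world(n,u,v,.5);b=world(n,u,v,1.5);t=(z-a[...,2])/(b[...,2]-a[...,2]);return a+(b-a)*t[...,None]
  File "h.py", line 9, in world
    P=np.stack([x,-y,-d,np.ones_like(d)],-1); return (P@T.T)[...,:3]
ValueError: all input arrays must have the same shape
```

```bash
sed -i 's/u,v,d=map(lambda a:np.asarray(a,float),(u,v,d))/u,v,d=np.broadcast_arrays(*[np.asarray(a,float) for a in (u,v,d)])/' h.py
python3 - <<'E'
from h import *
def cp(l,z,n=1):
  l=np.array(l,float);q=(l+.5)/5.6-.5+[125,110];return np.round(plane('top',q[:,0],q[:,1],z)*1000,1)
yaw=np.deg2rad(5.0);R=np.array([[np.cos(yaw),np.sin(yaw)],[-np.sin(yaw),np.cos(yaw)]])
P=cp([(123,533),(373,503)],.012)
H=cp([(80,166),(325,136),(72,75),(322,43)],.05)
G=cp([(164,178),(172,312),(160,393),(111,387),(118,178),(262,165),(275,305),(305,377),(342,354),(305,160)],.027)
C=cp([(208,318),(251,316),(210,382),(257,375)],.015)
for nm,X in(('P',P),('H',H),('G',G),('C',C)):print(nm,X[:2].tolist(),np.round(X[:,:2]@R.T,1).tolist() if 0 else np.round((1e0*X)[:,:2]@R.T,1).tolist())
d=np.load('pics/t0.npy');v,u=np.mgrid[:384,:512];W=world('top',u,v,d)*1000
w=W[110:215,125:205].reshape(-1,3);q=w[:,:2]@R.T
for lo,hi in((44,56),(9,14)):
  m=(w[:,2]>lo)&(w[:,2]<hi);p=q[m];print('rot x',np.percentile(p[:,0],[1,2,50,98,99]),'y',np.percentile(p[:,1],[1,2,50,98,99]))
w=W[163:205,308:348].reshape(-1,3);m=(w[:,2]>46)&(w[:,2]<54);p=w[m][:,:2]
print(p.mean(0),np.percentile(p,[2,98],axis=0).tolist());e,V=np.linalg.eigh(np.cov(p.T));print(V[:,1])
q=np.array([(627,88),(714,88),(622,243),(716,240)],float);q=(q+.5)/6.6-.5+[228,158];print('pack top',plane('top',q[:,0],q[:,1],.05)*1000)
E
```

```text
P [[459.9, 216.6, 12.0], [472.8, 90.8, 12.0]] [[477.0, 175.7], [478.9, 49.2]]
H [[640.5, 234.2, 50.0], [653.5, 111.1, 50.0]] [[658.5, 177.5], [660.7, 53.7], [706.7, 178.7], [709.8, 51.5]]
G [[640.5, 196.9, 27.0], [570.0, 191.2, 27.0]] [[655.2, 140.3], [584.5, 140.8], [543.3, 149.5], [549.0, 173.8], [657.7, 163.7], [656.6, 90.0], [582.5, 88.7], [543.7, 76.3], [553.6, 57.0], [656.9, 68.0]]
C [[569.6, 175.4, 15.0], [570.2, 153.4, 15.0]] [[582.7, 125.1], [581.4, 103.1], [549.2, 126.3], [550.3, 102.3]]
rot x [657.44707825 657.98990399 683.3956423  709.44061834 709.92032533] y [ 53.06762752  54.8616466  115.89540865 177.67031517 179.26488818]
rot x [478.87940698 480.29336333 545.28899425 655.56152222 658.47351296] y [ 50.67857322  51.47175542 114.57269778 179.44961136 188.04391406]
[ 506.83791644 -294.39545047] [[476.7652267412205, -312.49179052725276], [537.8125654466448, -276.6675393019292]]
[-0.99957215  0.02924915]
pack top [[ 538.73237459 -276.91911127   50.        ]
 [ 538.00774903 -313.16022563   50.        ]
 [ 472.86509294 -272.09297063   50.        ]
 [ 473.38409065 -310.95170829   50.        ]]
```

Request:
arm_command(deltas=[1, 0, 0, 0, -0.145, 1, 0, 0, 0, -0.145, 1, -0.037, -0.04, 0, 0, 1, -0.037, -0.04, 0, 0, 1, -0.037, -0.04, 0, 0, 1, -0.037, -0.04, 0, 0, 1, -0.037, -0.04, 0, 0, 1, -0.037, -0.04, 0, 0, 1, -0.037, -0.04, 0, 0, 1, -0.0065, -0.049, 0, 0, 1, -0.0065, -0.049, 0, 0, 1, -0.0065, -0.049, 0, 0], newtons=25)

```text
time: 1.6
position: [0.4629, 0.1538, 0.2222]
tool_rot: [0.018, 1.0, -0.0, -0.0]
ft_force: [1.3, 0.0, 0.7]
grip_width: 0.0872
grip_force: 0.0
```

Request:
arm_command(deltas=[1, -0.0065, -0.049, 0, 0, 1, -0.0065, -0.049, 0, 0, 1, -0.0065, -0.049, 0, 0, 1, -0.0065, -0.049, 0, 0, 1, -0.0065, -0.049, 0, 0, 1, -0.0065, -0.049, 0, 0, 1, -0.0065, -0.049, 0, 0, 1, -0.0065, -0.049, 0, 0, 1, -0.0065, -0.049, 0, 0, 1, 0, 0, 0.04, 0, 1, 0, 0, 0.04, 0, 1, 0, 0, 0, 0])

```text
time: 3.1
position: [0.5033, -0.2857, 0.1393]
tool_rot: [0.018, 1.0, 0.003, -0.003]
ft_force: [-0.3, 0.1, 0.1]
grip_width: 0.087
grip_force: 0.0
```

Request:
arm_command(deltas=[1, -0.004, -0.008, 0.02, 0, 1, 0, 0, 0.03, 0, 1, 0, 0, 0.03, 0, 1, 0, 0, 0.02, 0, 1, 0, 0, 0.017, 0, 1, 0, 0, 0, 0, 1, 0, 0, 0, 0])

```text
time: 3.98
position: [0.5101, -0.2961, 0.0263]
tool_rot: [0.018, 1.0, -0.001, 0.001]
ft_force: [0.1, -0.0, -0.5]
grip_width: 0.087
grip_force: 0.0
```

Run:
```python
from h import *
shot('top','t1');p,d=shot('side','s1')
a=cv2.imread('pics/t1.png')[140:225,280:375];b=cv2.imread('pics/s1.png')[120:230,180:300]
cv2.imwrite('pics/k1.png',np.hstack([cv2.resize(a,(400,358),interpolation=2),cv2.resize(b,(390,358),interpolation=2)]))
print(status.get_obs()['position'])
```

```text
[ 0.51014921 -0.29612442  0.02658438]
```

View pics/k1.png

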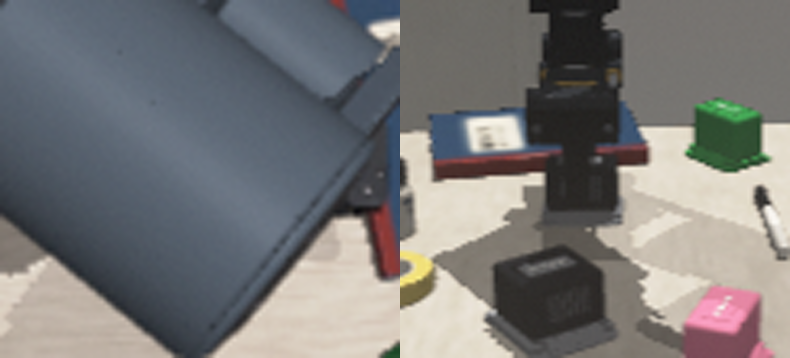

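The fingers stand astride the narrow pack, around crop (583,190). I'll correct by a few mm, close and lift.

Request:
arm_command(deltas=[1, 0.003, 0.002, 0.004, 0, 1, 0, 0, 0, 0, -1, 0, 0, 0, 0, -1, 0, 0, 0, 0, -1, 0, 0, 0, 0, -1, 0, 0, 0, 0, -1, 0, 0, 0, 0, -1, 0, 0, -0.02, 0, -1, 0, 0, -0.04, 0, -1, 0, 0, -0.04, 0, -1, 0, 0, 0, 0])

```text
time: 5.45
position: [0.5082, -0.2948, 0.1243]
tool_rot: [0.018, 1.0, -0.002, 0.003]
ft_force: [0.3, 0.3, -2.6]
grip_width: 0.0379
grip_force: 25.0
```

Run:
```python
from h import *
o=status.get_obs();print(o['position'],o['tool_rot'],o['grip_width'],o['grip_force'],o['ft_force'])
```

```text
[ 0.50820381 -0.29480839  0.12431409] [ 0.01785404  0.999835   -0.00214432  0.00256893] 0.037862433033533295 24.980100989341736 [ 0.25613323  0.2759873  -2.61772245]
```

Request:
arm_command(deltas=[-1, 0.0023, 0.0453, 0, 0, -1, 0.0023, 0.0453, 0, 0, -1, 0.0023, 0.0453, 0, 0, -1, 0.0023, 0.0453, 0, 0, -1, 0.0023, 0.0453, 0, 0, -1, 0.0023, 0.0453, 0, 0, -1, 0.0023, 0.0453, 0, 0, -1, 0.0023, 0.0453, 0, 0, -1, 0.0023, 0.0453, 0, 0, -1, 0.0023, 0.0453, 0, 0, -1, 0, 0, 0, -0.128, -1, 0, 0, 0, 0])

```text
time: 6.95
position: [0.4983, 0.1606, 0.1201]
tool_rot: [-0.046, 0.999, -0.0, -0.002]
ft_force: [0.5, 0.4, -3.1]
grip_width: 0.0374
grip_force: 25.0
```

Run:
```python
from h import *
shot('top','t2');shot('side','s2')
a=cv2.imread('pics/t2.png')[100:230,110:210];b=cv2.imread('pics/s2.png')[180:330,100:300]
cv2.imwrite('pics/k2.png',np.hstack([cv2.resize(a,(300,390),interpolation=2),cv2.resize(b,(500,390),interpolation=2)]))
o=status.get_obs();print(o['position'],o['tool_rot'])
```

```text
[0.49894911 0.15974573 0.12053944] [-4.48727476e-02  9.98992056e-01 -7.97758555e-05 -1.14135488e-03]
```

View pics/k2.png

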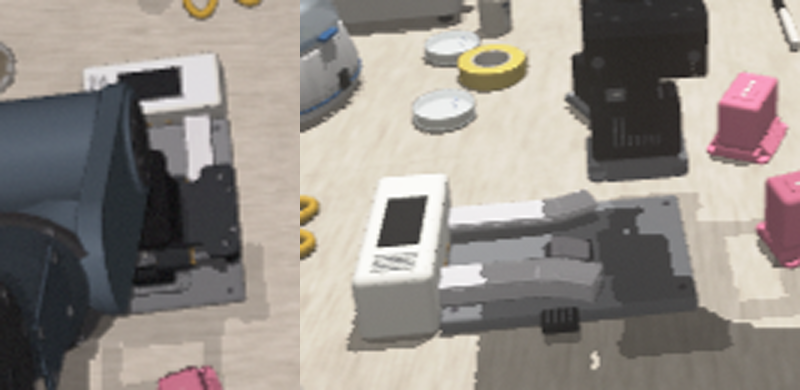

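The pack hangs over the dock's open front; its foot spans crop (588..688, 178). I'll measure its x extent and underside from the side-view depth before lowering.

Run:
```python
from h import *
d=np.load('pics/s2.npy');v,u=np.mgrid[:384,:512];W=world('side',u,v,d)*1000
w=W[225:256,205:268].reshape(-1,3)
m=(w[:,1]>120)&(w[:,1]<205)&(w[:,2]>70)&(w[:,2]<140);p=w[m]
print(m.sum(),np.percentile(p,[1,5,50,95,99],axis=0).round(1).tolist())
f=p[p[:,2]<107];print('foot',len(f),f.min(0),f.max(0))
b=p[p[:,2]>113];print('block+finger',b.min(0),b.max(0))
```

```text
941 [[465.9, 155.0, 85.9], [469.5, 174.2, 87.6], [501.0, 180.0, 102.1], [531.0, 188.6, 128.3], [535.0, 190.3, 131.7]]
foot 559 [464.27750031 141.80446419  84.20041866] [536.79918651 192.5100624  106.98907207]
block+finger [469.14941982 173.27223525 113.10290754] [531.6939767  189.7324443  132.78986882]
```

Request:
arm_command(deltas=[-1, 0, 0, 0.02, 0, -1, 0, 0, 0.025, 0, -1, 0, 0, 0.015, 0, -1, 0, 0, 0.006, 0, -1, 0, 0, 0, 0, -1, 0, 0, 0, 0])

```text
time: 7.8
position: [0.5003, 0.1601, 0.0562]
tool_rot: [-0.046, 0.999, 0.0, 0.001]
ft_force: [0.8, -0.2, -2.4]
grip_width: 0.0374
grip_force: 25.0
```

Run:
```python
from h import *
shot('side','s3')
b=cv2.imread('pics/s3.png')[190:330,110:300]
cv2.imwrite('pics/k3.png',cv2.resize(b,None,fx=4,fy=4,interpolation=2))
o=status.get_obs();print(o['position'],o['tool_rot'],o['ft_force'])
d=np.load('pics/s3.npy');v,u=np.mgrid[:384,:512];W=world('side',u,v,d)*1000
w=W[250:310,190:285].reshape(-1,3)
m=(w[:,1]>175)&(w[:,1]<197)&(w[:,2]>5)&(w[:,2]<90);p=w[m];print(np.histogram(p[:,2],np.arange(5,90,4)))
```

```text
[0.50035046 0.16016681 0.0562542 ] [-4.60359571e-02  9.98939458e-01  3.88572112e-05  8.05561882e-04] [-0.59897239  0.23336438 -2.39908728]
(array([  1, 264,   4,   5, 114, 135, 105,  56,  61,  59,  64,  41,  52,
        58,  61,  74,  67,  23,  24,  17,   0]), array([ 5,  9, 13, 17, 21, 25, 29, 33, 37, 41, 45, 49, 53, 57, 61, 65, 69,
       73, 77, 81, 85, 89]))
```

View pics/k3.png

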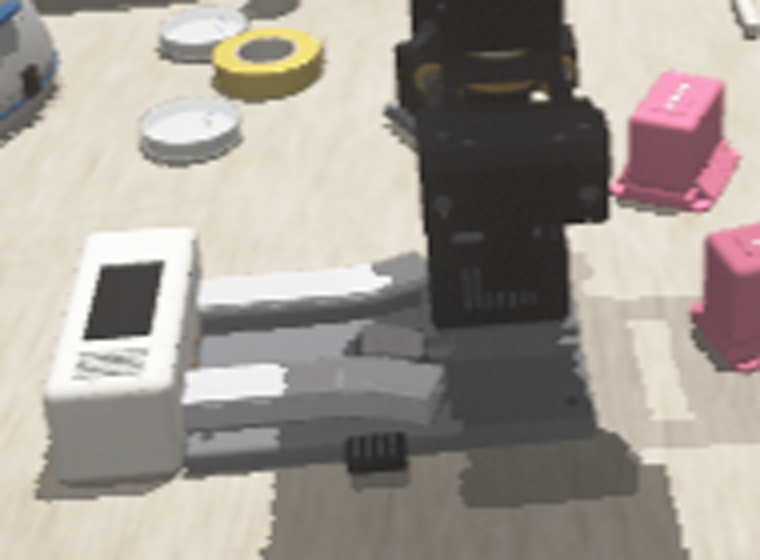

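The pack hangs level over the open front, between the plate's end at (585,400) and the guides' mouth at (440,370). Its underside is about 8 mm above the plate.

Request:
arm_command(deltas=[-1, 0, 0, 0.004, 0, -1, 0, 0, 0.003, 0, -1, 0, 0, 0, 0])

```text
time: 8.22
position: [0.4995, 0.1601, 0.0483]
tool_rot: [-0.046, 0.999, -0.0, -0.0]
ft_force: [0.2, -0.1, -3.0]
grip_width: 0.0378
grip_force: 25.0
```

Request:
arm_command(deltas=[-1, 0, 0, 0.002, 0, -1, 0, 0, 0, 0])

```text
time: 8.48
position: [0.4996, 0.1601, 0.0464]
tool_rot: [-0.046, 0.999, -0.0, -0.0]
ft_force: [0.4, 0.6, -2.8]
grip_width: 0.0378
grip_force: 25.0
```

Request:
arm_command(deltas=[-1, 0, 0, 0.003, 0, -1, 0, 0, 0, 0])

```text
time: 8.72
position: [0.5001, 0.1599, 0.0451]
tool_rot: [-0.046, 0.999, -0.0, 0.001]
ft_force: [-2.6, -1.0, 10.4]
grip_width: 0.0376
grip_force: 25.0
```

Request:
arm_command(deltas=[-1, 0, 0, 0.003, 0, -1, 0, 0, 0, 0])

```text
time: 8.98
position: [0.5004, 0.1599, 0.0443]
tool_rot: [-0.046, 0.999, -0.0, 0.001]
ft_force: [-5.8, -2.5, 27.8]
grip_width: 0.0377
grip_force: 25.0
```

Request:
arm_command(deltas=[-1, 0, 0, 0.002, 0, -1, 0, 0, 0, 0])

```text
time: 9.22
position: [0.5009, 0.1599, 0.0432]
tool_rot: [-0.046, 0.999, -0.0, 0.002]
ft_force: [-6.4, -2.4, 33.3]
grip_width: 0.0376
grip_force: 25.0
```

The pack is firmly down. I'll let go, then regrip lower, keeping the tips above the 27 mm guide tops.

Request:
arm_command(deltas=[-1, 0, 0, -0.006, 0, 0.4, 0, 0, 0, 0, 0.4, 0, 0, 0, 0, 0.4, 0, 0, 0, 0, 0.4, 0, 0, 0.006, 0, 0.4, 0, 0, 0, 0, 0.4, 0, 0, 0, 0])

```text
time: 10.1
position: [0.4996, 0.1601, 0.0383]
tool_rot: [-0.046, 0.999, -0.0, -0.0]
ft_force: [0.3, -0.4, 0.9]
grip_width: 0.0608
grip_force: 0.0
```

Request:
arm_command(deltas=[0.4, 0, 0, 0.002, 0, -1, 0, 0, 0, 0, -1, 0, 0, 0, 0, -1, 0, 0, 0, 0, -1, 0, 0, 0, 0, -1, -0.01, 0, 0, 0, -1, -0.01, 0, 0, 0, -1, -0.01, 0, 0, 0, -1, -0.01, 0, 0, 0, -1, 0, 0, 0, 0], newtons=25)

```text
time: 11.35
position: [0.5426, 0.164, 0.0368]
tool_rot: [-0.046, 0.999, 0.0, 0.003]
ft_force: [1.0, 0.6, 1.7]
grip_width: 0.038
grip_force: 25.0
```

Request:
arm_command(deltas=[-1, -0.01, 0, 0, 0, -1, -0.01, 0, 0, 0, -1, -0.01, 0, 0, 0, -1, 0, 0, 0, 0])

```text
time: 11.85
position: [0.5717, 0.1667, 0.0367]
tool_rot: [-0.046, 0.999, 0.0, 0.002]
ft_force: [1.2, 0.9, 2.1]
grip_width: 0.0378
grip_force: 25.0
```

Request:
arm_command(deltas=[-1, -0.01, 0, 0, 0, -1, -0.01, 0, 0, 0, -1, -0.008, 0, 0, 0, -1, 0, 0, 0, 0])

```text
time: 12.35
position: [0.5984, 0.1692, 0.0367]
tool_rot: [-0.046, 0.999, 0.0, 0.001]
ft_force: [0.2, 0.1, 2.2]
grip_width: 0.0379
grip_force: 25.0
```

Request:
arm_command(deltas=[-1, -0.005, 0, 0, 0, -1, 0, 0, 0, 0])

```text
time: 12.6
position: [0.6021, 0.1695, 0.0367]
tool_rot: [-0.046, 0.999, -0.0, -0.0]
ft_force: [-1.0, -0.2, 4.2]
grip_width: 0.0377
grip_force: 25.0
```

Request:
arm_command(deltas=[-1, -0.004, 0, 0, 0, -1, 0, 0, 0, 0])

```text
time: 12.85
position: [0.6061, 0.17, 0.0366]
tool_rot: [-0.046, 0.999, -0.0, -0.0]
ft_force: [-1.1, 0.1, 4.0]
grip_width: 0.038
grip_force: 25.0
```

Request:
arm_command(deltas=[-1, -0.003, 0, 0, 0, -1, 0, 0, 0, 0])

```text
time: 13.1
position: [0.6062, 0.17, 0.0367]
tool_rot: [-0.046, 0.999, -0.0, -0.003]
ft_force: [-6.0, -1.7, 9.2]
grip_width: 0.0376
grip_force: 25.0
```

Request:
arm_command(deltas=[-1, -0.003, 0, 0, 0, -1, 0, 0, 0, 0])

```text
time: 13.35
position: [0.6063, 0.17, 0.0368]
tool_rot: [-0.047, 0.999, -0.001, -0.006]
ft_force: [-12.0, -1.5, 14.5]
grip_width: 0.0376
grip_force: 25.0
```

Run:
```python
from h import *
shot('side','s4')
b=cv2.imread('pics/s4.png')[220:320,120:270]
cv2.imwrite('pics/k4.png',cv2.resize(b,None,fx=5,fy=5,interpolation=2))
```

```text
(no output)
```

View pics/k4.png

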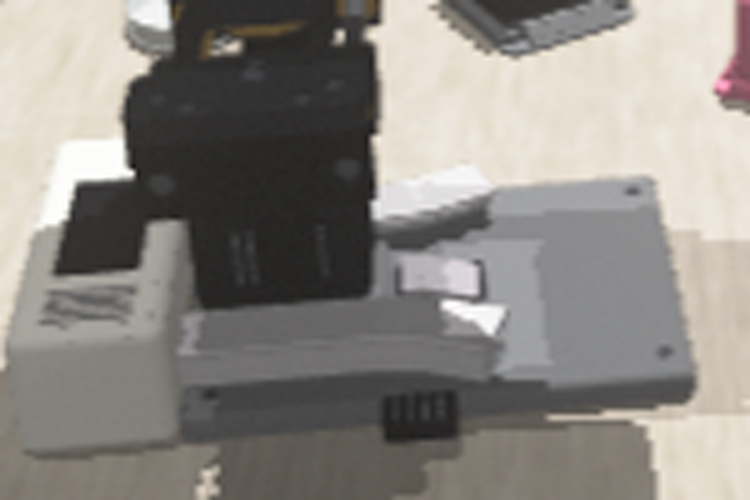

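The pack is against the housing and the catch plate at (440,272) is clear behind it. I'll relieve the load, open, rise and check.

Request:
arm_command(deltas=[-1, 0.005, 0, -0.002, 0, 0.4, 0, 0, 0, 0, 0.4, 0, 0, 0, 0, 0.4, 0, 0, 0, 0, 0.4, 0, 0, -0.02, 0, 0.4, 0, 0, -0.04, 0, 0.4, 0, 0, -0.05, 0, 0.4, 0.05, 0, -0.05, 0, 0.4, 0.05, -0.02, 0, 0, 0.4, 0.03, -0.04, 0, 0, 0.4, 0, -0.06, 0, 0, 0.4, 0, -0.06, 0, 0])

```text
time: 14.9
position: [0.5005, -0.022, 0.1947]
tool_rot: [-0.047, 0.999, -0.0, 0.002]
ft_force: [0.7, -0.2, -0.6]
grip_width: 0.0611
grip_force: 0.0
```

Request:
arm_command(deltas=[0.4, 0, -0.05, 0, 0, 0.4, 0, -0.05, 0, 0, 0.4, 0, 0, 0, 0, 0.4, 0, 0, 0, 0])

```text
time: 15.4
position: [0.5092, -0.12, 0.1935]
tool_rot: [-0.046, 0.999, 0.0, 0.0]
ft_force: [-0.9, -0.4, -0.6]
grip_width: 0.0609
grip_force: 0.0
```

Run:
```python
from h import *
shot('top','t5');shot('side','s5')
a=cv2.imread('pics/t5.png')[110:215,125:205];b=cv2.imread('pics/s5.png')[220:320,120:270]
cv2.imwrite('pics/k5.png',np.hstack([cv2.resize(a,(300,394),interpolation=2),cv2.resize(b,(500,394),interpolation=2)]))
d=np.load('pics/t5.npy');v,u=np.mgrid[:384,:512];W=world('top',u,v,d)*1000
y=.0925;R=np.array([[np.cos(y),np.sin(y)],[-np.sin(y),np.cos(y)]])
w=W[110:215,125:205].reshape(-1,3);q=(w[:,:2]-[561,164.3])@R.T
m=(w[:,2]>57)&(w[:,2]<67);p=q[m];print(m.sum(),cv2.minAreaRect(p.astype(np.float32)),np.median(w[m,2]))
m=(abs(q[:,1])<9)&(q[:,0]>-26)&(q[:,0]<12);i=np.argsort(q[m][:,0]);print(np.c_[q[m][i],w[m][i,2:]][::6].round(1).tolist())
h=(w[:,2]>44)&(w[:,2]<54)&(q[:,0]>70);print('housing front',np.percentile(q[h,0],2))
o=status.get_obs();print(o['position'],o['ft_force'],o['time'])
```

```text
287 ((73.74380493164062, 5.697700500488281), (120.41496276855469, 46.65977478027344), 11.119836807250977) 61.7010057153351
[[-25.8, -2.0, 14.0], [-22.7, -7.3, 10.6], [-20.2, 0.0, 16.0], [-17.9, 6.8, 9.4], [-16.0, 8.5, 14.8], [-13.2, 8.2, 15.2], [-10.9, 7.6, 17.6], [-8.4, -3.4, 14.2], [-5.9, -3.9, 15.8], [-3.2, 3.6, 20.4], [-0.5, -7.2, 16.3], [1.4, 7.2, 15.2], [5.5, -7.6, 15.9], [10.1, -1.5, 12.0], [11.4, 4.7, 9.5]]
housing front 84.67855510682536
[ 0.50904356 -0.11894289  0.19320259] [-0.30550419 -0.51264764  0.63028052] 15.5
```

View pics/k5.png

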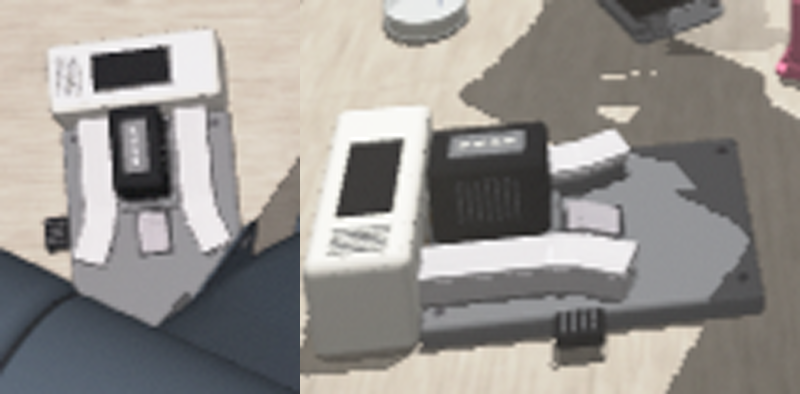

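The pack sits against the housing and in line, with the catch visible behind it at (592,215). I'll compare catch height and pack x with the first picture, where the catch was up.

Run:
```python
from h import *
v,u=np.mgrid[:384,:512];y=.0925;R=np.array([[np.cos(y),np.sin(y)],[-np.sin(y),np.cos(y)]])
ds=[np.load('pics/t0.npy'),np.mean([shot('top','t6')[1] for _ in range(6)],0)]
for d in ds:
  W=world('top',u,v,d)*1000;w=W[110:200,125:205].reshape(-1,3);q=(w[:,:2]-[561,164.3])@R.T
  for a,b in((-50,-28),(-22,-12),(-12,-2),(-2,6)):
    m=(abs(q[:,1])<7)&(q[:,0]>a)&(q[:,0]<b);print((a,b),m.sum(),np.median(w[m,2]).round(1),end=' ')
  print()
m=(w[:,2]>57)&(w[:,2]<67)&(abs(q[:,1])<30)&(q[:,0]<90)&(q[:,0]>0);print(np.percentile(q[m],[2,98],axis=0),cv2.minAreaRect(q[m].astype(np.float32)))
```

```text
(-50, -28) 40 12.0 (-22, -12) 19 14.6 (-12, -2) 19 15.1 (-2, 6) 15 20.8 
(-50, -28) 36 12.1 (-22, -12) 20 13.4 (-12, -2) 21 17.0 (-2, 6) 13 18.8 
[[ 16.25074413 -17.52491778]
 [ 77.26927054  18.35947128]] ((47.0941162109375, 0.7155361175537109), (63.1470947265625, 38.00998306274414), 0.6151810884475708)
```

The pack is at dock x about 47 mm and y about 1 mm, aligned within 1°. The catch is up at about 19 mm, and the robot is clear.

```bash
python3 -c "
from rig import order
print(order.hand_in())"
```

```text
the job is handed in; nothing more can be done
None
```

The narrow pack is fully home in the dock, measured about 47 mm along its x axis with the catch up behind it; the gripper is clear, the wide pack was not touched, and the job was handed in at about 16 s, though no verdict was returned.

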